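# Find the lid that snaps onto the bolt tub

## Robot

A 6-joint arm with a two-finger parallel gripper is mounted at the origin on the work surface. World frame = base frame: x ahead of the robot, y to its left, z up, the work surface at z = 0. Lengths are in m, angles in degrees, forces in N, time in s.
With the tool pointing down it reaches from about 0.3 to 0.75 m from the base axis. Payload 8.5 kg.
Tool frame: the origin (TCP) lies midway between the tips of the shut fingers; the grasp point (between the pads) lies 19 mm behind it (env.grip_depth is the distance from the TCP to the grasp point, in m); y points along the fingers, x is the direction in which the jaws open and shut, and the axes are right-handed (so a half turn about y gives the same grasp; the last joint's range is limited). The gripper opens to 85 mm and grips with 20 to 120 N. Pads are 22 mm wide; open, the fingers measure 114 mm over their backs; the gripper's body (76 mm by 85 mm) begins 54 mm behind the grasp point. The pads swing forward as they close: fully open they stand 13 mm farther back than shut.
Start: joints at [63.524, 21.807, 74.336, -0, 83.858, -12.336], TCP at [0.134, 0.533, 0.231] pointing down, gripper open.
Joint ranges: [-178.18, 178.18], [-50.72, 133.34], [12.68, 142.11], [-81.47, 261.47], [9.98, 163.14], [-165.26, 165.26]. Speed limits (degrees/s): [136.94, 136.94, 180, 180, 180, 180].

## Interface

Orientations are given as a 3x3 rotation matrix whose columns are the frame's x, y, z axes.
In Python, from rig import env gives the robot as it stands.
- The arm moves only by the shell command python3 -m inch 'ROWS' [FORCE]. ROWS is JSON, a list that holds one entry, the list of rows, each a list of 7 numbers: the gripper command: -1 is shut, 1 is fully open, values between are in proportion, then the shift along the world's x, y, z in cm, then the turn, a rotation vector about the world's x, y, z in degrees. In form: [[[grip, dx, dy, dz, rx, ry, rz], ...]]. A call has 1 to 20 rows; each row is the pose to reach, as a shift and turn from the pose commanded when the call began; what a row does not reach only later rows make up. A row lasts 1/8 s, in which the tool goes at most 62.5 mm and 10.7 degrees, less where a joint would pass 70% of its speed; a pose out of reach is approached as far as the arm can. A call with a gripper value outside its range is refused whole. The fingers move at their own pace and stop on an object; FORCE is the grip in N (left out, the last holds). Time passes only in rows, so rows that repeat a pose let the fingers close. It gives the time, the measured TCP pose, the force and the opening at its end, in the units of the state.
- env.observe(): the state, without advancing time (a new reading comes with each control period).
- env.get_image(name): name is "side" or "top" or "wrist"; returns a dict with "frame" (384x512x3 uint8, red, green, blue), "mtx" (3x3 intrinsics, pixels), "rvec" (rotation vector, rad) and "tvec" (3), from world to camera coordinates, as OpenCV has them. Camera axes: x right, y down, z forward; pixel columns grow to the right and rows downward; lengths in m; the calibration is good to about 2 mm. The wrist camera is an equidistant fisheye: a pixel r from the principal point sees the ray r / f radians off the axis. A picture is of the moment at which its call begins. There is no depth.
- env.close_job(): hands the job in, once; it reports no verdict.
The state is a dict: "time_s": time; "q": joint angles; "qvel": joint speeds; "joint_efforts": joint torques, N m; "position": TCP position; "tool_rot": TCP orientation; "ft_force": force on the tool from outside, world axes, zero at the start; "wrist_torque": the same for the moment, N m; "grip_width": finger opening in m.
Only numpy, scipy, OpenCV 4.12 (cv2) and the standard library are available. Lean on these libraries where they do the work, as an engineer would, in place of code of your own. Each camera call takes 0.05 s, during which the arm holds its last target.

## Task

Close the bolt tub that stands on the black rubber mat: find out by trying which of the three look-alike lids fits it, and press that lid on until it clicks fully home all round. Leave the other two lids lying flat on the counter, handle up, and leave the carton, the can and the jar as they are.

Things in the scene. Friction and masses are not known exactly. Their poses are not given: they have to be found in the camera images.
- mat_centre (a point): centre of the black rubber mat (210 x 190 mm, 2 mm thick), at the height of the counter. The tub to be closed stands exactly on its centre; the other two tubs stand elsewhere, off the mat.
- tub_a_rim (a point): White open bolt tub fixed to the counter, one of three look-alikes with 5 mm walls. Point: centre of its mouth at rim height, 80 mm above the counter. Own x = along its length, z = up. Rim outside 103 to 116 mm long (x), 84 to 97 mm wide (y), differing in 7 mm steps from tub to tub, the longer the narrower. Which tub stands on the mat varies.
- tub_b_rim (a point): Second look-alike tub, point, axes and sizes as tub_a. How the right lid goes on: length along length, either way round, with 1.5 mm play all round; it slides on about 9 mm, meets two spring catches at the tub's ends (about 12 N downwards to pass) and clicks home, its lower edge 20 mm below the rim, the underside of its top on the rim.
- tub_c_rim (a point): Third look-alike tub, point, axes and sizes as tub_a.
- lid_1_centre (a point): Grey tub lid, one of three look-alikes, skirt down on the counter. Point: its centre, 27 mm above its lower edge, on the axis of the handle. Own x = along its length and handle, z = up. Outside sizes differ a little from lid to lid: 112 to 125 mm long (x), 93 to 106 mm wide (y), 54 mm high. 90 to 160 g. Each lid fits exactly one of the three tubs; no mark or name tells which. Unchanged by a half turn.
- lid_2_centre (a point): Second look-alike lid, point and axes as lid_1. All lids: skirt 20 mm deep, 3 mm thick, open below; top plate 4 mm, its upper face 24 mm above the lower edge; solid upright handle bar in the middle, 60 mm long (x), 14 mm thick (y), 30 mm high, its top 54 mm above the lower edge. Outside sizes differ a little from lid to lid: 112 to 125 mm long (x), 93 to 106 mm wide (y), 54 mm high.
- lid_3_centre (a point): Third look-alike lid, point and axes as lid_1, shape as lid_2. Outside sizes differ a little from lid to lid: 112 to 125 mm long (x), 93 to 106 mm wide (y), 54 mm high. A wrong lid is stopped by the rim, in length or in width, with its lower edge within 3 mm of the rim's height.
- carton_centre (a point): plain cardboard parts carton, 50 x 50 x 80 mm high, standing on the counter; the point is its centre. Not to be disturbed.
- can_centre (a point): closed grey can, 60 mm across, 120 mm high, standing on the counter; the point is its centre. Not to be disturbed.
- jar_centre (a point): closed amber glass jar, 56 mm across, 100 mm high, standing on the counter; the point is its centre. Not to be disturbed.
Things that resemble listed ones, but are neither listed nor needed, are in the scene too. Leave any blue or turquoise look-alike of the part that bears lid_3_centre alone.

How it is judged (in metres and radians):
At the end, for the whole second after the job is handed in: One lid is home on the tub on the mat: within 5 mm of the mat's centre seen from above, its underside within 2 mm of the rim (lid point at most 89.2 mm up), level within 0.03 rad. The other two lie flat on the counter, handle up (within 4 mm and 0.08 rad) (((horizontal distance between lid_1_centre and mat_centre below 0.005 m and height (world z) of lid_1_centre between 0.082 and 0.0892 m and angle between lid_1_centre's own z axis and vertical below 0.03 rad) or (horizontal distance between lid_2_centre and mat_centre below 0.005 m and height (world z) of lid_2_centre between 0.082 and 0.0892 m and angle between lid_2_centre's own z axis and vertical below 0.03 rad) or (horizontal distance between lid_3_centre and mat_centre below 0.005 m and height (world z) of lid_3_centre between 0.082 and 0.0892 m and angle between lid_3_centre's own z axis and vertical below 0.03 rad)) and ((horizontal distance between lid_1_centre and mat_centre below 0.005 m and height (world z) of lid_1_centre between 0.082 and 0.0892 m and angle between lid_1_centre's own z axis and vertical below 0.03 rad) or (height (world z) of lid_1_centre below 0.031 m and angle between lid_1_centre's own z axis and vertical below 0.08 rad)) and ((horizontal distance between lid_2_centre and mat_centre below 0.005 m and height (world z) of lid_2_centre between 0.082 and 0.0892 m and angle between lid_2_centre's own z axis and vertical below 0.03 rad) or (height (world z) of lid_2_centre below 0.031 m and angle between lid_2_centre's own z axis and vertical below 0.08 rad)) and ((horizontal distance between lid_3_centre and mat_centre below 0.005 m and height (world z) of lid_3_centre between 0.082 and 0.0892 m and angle between lid_3_centre's own z axis and vertical below 0.03 rad) or (height (world z) of lid_3_centre below 0.031 m and angle between lid_3_centre's own z axis and vertical below 0.08 rad))); the robot touches nothing.
It fails at once if the carton is moved more than 30 mm or knocked over (distance of carton_centre from where it was at the start of the episode above 0.03 m or angle between carton_centre's own z axis and vertical above 0.5 rad).
It fails at once if the can is moved more than 30 mm or knocked over (distance of can_centre from where it was at the start of the episode above 0.03 m or angle between can_centre's own z axis and vertical above 0.5 rad).
It fails at once if the jar is moved more than 30 mm or knocked over (distance of jar_centre from where it was at the start of the episode above 0.03 m or angle between jar_centre's own z axis and vertical above 0.5 rad).
It also fails if it takes over 72 s, if anything falls off the work surface, if the arm or the gripper's body presses on something with over 40 N, if the wrist force passes 120 N, or if a joint passes its speed limit or range.

## Working session

There is one attempt and no reset: what is moved stays moved. The work goes in short steps, Python scripts to look and compute and a shell command to move; the robot and the scene stay as the last step left them, time stands still between calls to the robot, and variables do not carry over. Pictures are saved under pics/ and viewed, and the job is handed in when it is done.

```bash
ls; mkdir -p pics; python3 - <<'E'
from rig import env
import cv2,numpy as np
for n in ["top","side","wrist"]:
    d=env.get_image(n); cv2.imwrite(f"pics/{n}0.png",d["frame"][:,:,::-1]); print(n,d["mtx"].round(1).tolist(),d["rvec"],d["tvec"])
s=env.observe();print({k:np.round(v,3).tolist() for k,v in s.items()}, env.grip_depth)
E
```

```text
pics
top [[476.5, 0.0, 252.0], [0.0, 476.5, 193.3], [0.0, 0.0, 1.0]] [ 2.10156744 -2.13039974  0.22853183] [0.05630701 0.48061279 1.34352392]
side [[426.4, 0.0, 254.9], [0.0, 426.4, 194.4], [0.0, 0.0, 1.0]] [ 1.98896087 -0.65878349  0.38177883] [-0.3637199   0.2368145   0.90603137]
wrist [[297.3, 0.0, 254.4], [0.0, 297.3, 188.8], [0.0, 0.0, 1.0]] [-2.26685737 -1.76531756 -0.28681053] [-0.54953963 -0.03879487  0.38036128]
{'time_s': 0.15, 'q': [63.525, 21.833, 74.371, -0.002, 83.86, -12.337], 'qvel': [0.009, -0.14, -0.155, 0.03, -0.134, 0.055], 'joint_efforts': [0.003, -44.863, -23.134, -0.0, 0.004, -0.0], 'position': [0.134, 0.533, 0.231], 'tool_rot': [[0.244, -0.0, -0.97], [0.97, -0.001, 0.244], [-0.001, -1.0, 0.0]], 'ft_force': [-0.464, 0.698, -0.174], 'wrist_torque': [-0.039, 0.005, -0.022], 'grip_width': 0.085} 0.0187
```

View pics/top0.png

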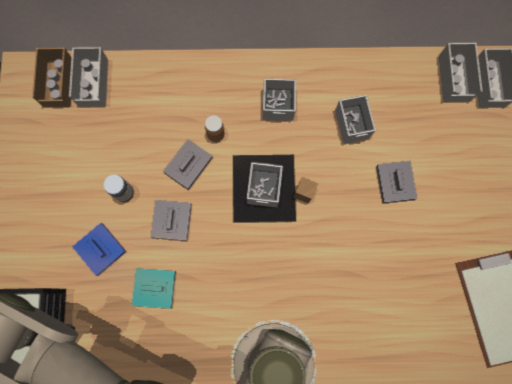

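View pics/side0.png

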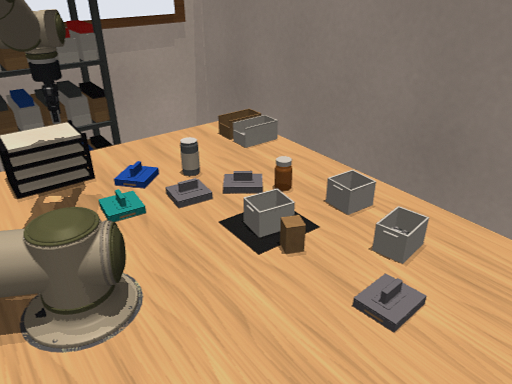

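View pics/wrist0.png

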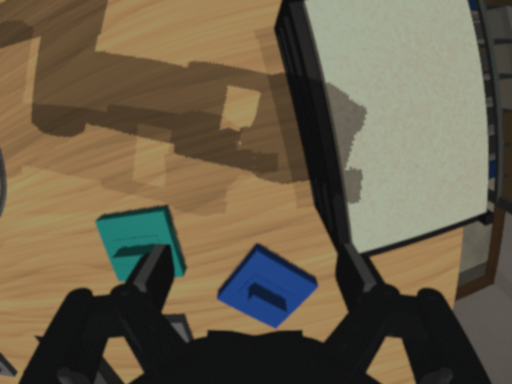

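```bash
cat > h.py <<'E'
import cv2,numpy as np
def ray(d,px):
    K=d["mtx"];R=cv2.Rodrigues(np.array(d["rvec"],float))[0];t=np.array(d["tvec"],float).ravel()
    px=np.atleast_2d(np.array(px,float))
    v=np.c_[(px[:,0]-K[0,2])/K[0,0],(px[:,1]-K[1,2])/K[1,1],np.ones(len(px))]
    return -R.T@t, v@R
def plane(d,px,z):
    c,v=ray(d,px); return c+v*((z-c[2])/v[:,2])[:,None]
def proj(d,P):
    return cv2.projectPoints(np.atleast_2d(np.array(P,float)),np.array(d["rvec"],float),np.array(d["tvec"],float),np.array(d["mtx"],float),None)[0][:,0]
E
python3 - <<'E'
import cv2,numpy as np
im=cv2.imread("pics/top0.png")
def c(x,y,r=32): return cv2.resize(im[y-r:y+r,x-r:x+r],(264,264),interpolation=cv2.INTER_CUBIC)
cv2.imwrite("pics/crops.png",np.vstack([np.hstack([c(188,163),c(171,220),c(397,182)]),np.hstack([c(264,186),c(280,99),c(356,118)])]))
hsv=cv2.cvtColor(im,cv2.COLOR_BGR2HSV)
for p in [(180,160),(165,228),(388,190),(154,288),(98,245),(220,200)]: print(p,im[p[1],p[0]],hsv[p[1],p[0]])
E
```

```text
(180, 160) [124 124 133] [  0  17 133]
(165, 228) [124 123 130] [176  14 130]
(388, 190) [124 122 130] [173  16 130]
(154, 288) [144 156  98] [ 84  95 156]
(98, 245) [112  64  48] [113 146 112]
(220, 200) [106 147 192] [ 14 114 192]
```

View pics/crops.png

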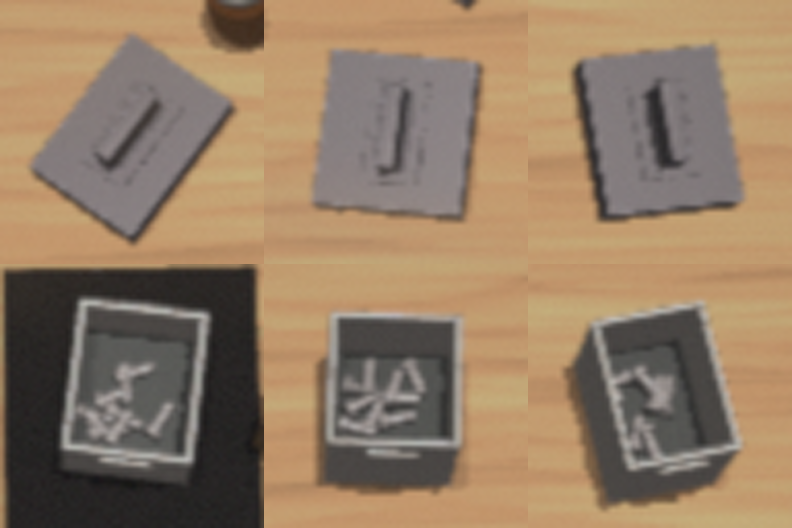

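The crops show three grey lids in the top row, at top-camera pixels (188,163), (171,220) and (397,182). The look-alikes are blue at (98,249) and turquoise at (154,288), and I'll leave those alone. The tub on the mat is at (264,184); the other two tubs are at (280,98) and (356,118).

```bash
cat > meas.py <<'E'
import cv2,numpy as np
from h import *
def rect(d,px,z,kind,r=34,show=None):
    S=4
    x,y=px; im=d["frame"][:,:,::-1]; cr=im[y-r:y+r,x-r:x+r]
    big=cv2.resize(cr,None,fx=S,fy=S,interpolation=cv2.INTER_CUBIC)
    h=cv2.cvtColor(big,cv2.COLOR_BGR2HSV)
    if kind=="lid": m=((h[...,1]<62)&(h[...,2]>90)).astype(np.uint8)
    elif kind=="mat": m=(h[...,2]<60).astype(np.uint8)
    else: m=((h[...,1]<45)&(h[...,2]>150)).astype(np.uint8)
    if kind=="lid": m=cv2.morphologyEx(m,cv2.MORPH_CLOSE,np.ones((25,25)))
    m=cv2.morphologyEx(m,cv2.MORPH_OPEN,np.ones((5,5))) if kind!="rim" else m
    cs,_=cv2.findContours(m,cv2.RETR_EXTERNAL,cv2.CHAIN_APPROX_NONE)
    c=max(cs,key=lambda c:cv2.contourArea(cv2.convexHull(c)))
    if show:
        cv2.drawContours(big,[c],-1,(0,0,255),1); cv2.imwrite(show,big)
    p=(c[:,0]+0.5)/S-0.5+[x-r,y-r]
    W=plane(d,p,z)[:,:2]
    def fit(W):
        (cx,cy),(a,b),th=cv2.minAreaRect((W*1000).astype(np.float32))
        if a<b: a,b=b,a; th+=90
        th=(th+90)%180-90
        return cx,cy,a,b,th
    cx,cy,a,b,th=fit(W)
    # refine: fit each side by median offset
    u=np.array([np.cos(np.radians(th)),np.sin(np.radians(th))]);n=np.array([-u[1],u[0]])
    q=W*1000-[cx,cy]; s=q@u; t=q@n
    mid_t=abs(t)<b*.35; mid_s=abs(s)<a*.35
    f=lambda x,k: np.median(x[k])
    s1=f(s,(s>a*.4)&mid_t);s0=f(s,(s<-a*.4)&mid_t);t1=f(t,(t>b*.4)&mid_s);t0=f(t,(t<-b*.4)&mid_s)
    # angle refine by long sides slopes
    ang=[]
    for k,al,pe in [((t>b*.4)&mid_s,s,t),((t<-b*.4)&mid_s,s,t)]: ang.append(np.degrees(np.arctan(np.polyfit(al[k],pe[k],1)[0])))
    for k,al,pe in [((s>a*.4)&mid_t,t,s),((s<-a*.4)&mid_t,t,s)]: ang.append(-np.degrees(np.arctan(np.polyfit(al[k],pe[k],1)[0])))
    ctr=np.array([cx,cy])+u*(s0+s1)/2+n*(t0+t1)/2
    return ctr.round(1),round(s1-s0,1),round(t1-t0,1),round(th,1),(th+np.mean(ang)).round(1),np.round(ang,1)
E
python3 - <<'E'
from rig import env
from meas import *
d=env.get_image("top")
print("cam",ray(d,[[0,0]])[0])
for i,p in enumerate([(188,163),(171,220),(397,182)]): print("lid",i+1,*rect(d,p,.024,"lid",show=f"pics/l{i}.png",r=27 if i==0 else 34))
for i,p in enumerate([(264,186),(280,99),(356,118)]): print("tub",i,*rect(d,p,.08,"rim",show=f"pics/t{i}.png",r=30))
print("mat",*rect(d,(264,188),.002,"mat",show="pics/m.png",r=50))
def c3(f):
    return np.hstack([cv2.resize(cv2.imread(x),(260,260)) for x in f])
cv2.imwrite("pics/chk.png",np.vstack([c3([f"pics/l{i}.png" for i in range(3)]),c3([f"pics/t{i}.png" for i in range(3)])]))
E
```

```text
cam [0.19513323 0.06314393 1.41320611]
lid 1 [581.7 243.5] 125.4 92.0 -37.2 -35.9 [1.5 1.3 1.5 1.1]
lid 2 [410.5 290. ] 111.7 106.2 -5.8 -5.8 [-0.1 -0.1  0.1  0.1]
lid 3 [ 518.4 -386.4] 118.2 98.8 5.9 5.9 [-0.4 -0.5  0.   0.7]
tub 0 [507.8  14.3] 105.1 85.8 -7.4 -7.3 [-0.2 -0.5 -0.4  1.4]
  return _methods._mean(a, axis=axis, dtype=dtype,
  ret = ret.dtype.type(ret / rcount)
Traceback (most recent call last):
  File "meas.py", line 34, in rect
    for k,al,pe in [((s>a*.4)&mid_t,t,s),((s<-a*.4)&mid_t,t,s)]: ang.append(-np.degrees(np.arctan(np.polyfit(al[k],pe[k],1)[0])))
                                                                                                  ~~~~~~~~~~^^^^^^^^^^^^^^^
TypeError: expected non-empty vector for x
```

```bash
sed -i 's/(h\[...,1\]<45)&(h\[...,2\]>150)/(h[...,1]<60)\&(h[...,2]>TH)/; s/^def rect/TH=135\ndef rect/' meas.py
sed -i 's/^    p=(c\[:,0\]/    if kind=="rim":\n        hc=np.zeros_like(m); cv2.drawContours(hc,[c],-1,1,-1); hc=cv2.morphologyEx(hc,cv2.MORPH_CLOSE,np.ones((41,41))); hc=cv2.morphologyEx(hc,cv2.MORPH_OPEN,np.ones((25,25))); c=max(cv2.findContours(hc,cv2.RETR_EXTERNAL,cv2.CHAIN_APPROX_NONE)[0],key=cv2.contourArea)\n        if show: cv2.drawContours(big,[c],-1,(0,255,0),1); cv2.imwrite(show,big)\n&/' meas.py
python3 - <<'E'
from rig import env
import meas
from meas import *
d=env.get_image("top")
for th in (110,120,130,140):
  meas.TH=th
  for i,p in enumerate([(264,186),(280,99),(356,118)]):
    try: print(th,"tub",i,*rect(d,p,.08,"rim",show=f"pics/t{i}_{th}.png",r=26))
    except Exception as e: print(th,i,"fail")
print("mat",*rect(d,(264,188),.002,"mat",show="pics/m.png",r=50))
def c3(f):
    return np.hstack([cv2.resize(cv2.imread(x),(260,260)) for x in f])
cv2.imwrite("pics/chk.png",np.vstack([c3([f"pics/t{i}_120.png" for i in range(3)]),c3([f"pics/t{i}_130.png" for i in range(3)])]))
E
```

```text
110 tub 0 [511.9  13.6] 124.6 91.4 -7.2 -6.9 [-0.2  0.   1.9 -0.6]
110 tub 1 [773.3 -35.1] 107.7 97.9 -2.5 -3.4 [-1.7  0.3 -0.3 -1.8]
110 tub 2 [ 712.9 -263.7] 134.0 83.8 8.8 12.0 [0.7 1.6 7.1 3.6]
120 tub 0 [512.1  13.6] 123.9 90.5 -6.8 -7.1 [-0.8 -0.6  1.1 -1.2]
120 tub 1 [773.9 -35.1] 106.5 97.9 -2.5 -3.2 [-1.7  0.3 -0.3 -1.2]
120 tub 2 [ 713.2 -263.9] 133.3 83.4 8.8 12.0 [0.9 1.6 7.1 3.3]
130 tub 0 [512.4  13.5] 122.9 89.8 -7.2 -7.2 [-0.2 -0.1  1.  -0.8]
130 tub 1 [776.1 -35.4] 102.1 97.4 -2.5 -2.7 [-1.3  0.2 -0.3  0.7]
130 tub 2 [ 713.3 -264.1] 133.2 82.8 8.8 12.2 [0.8 1.6 7.1 4. ]
140 tub 0 [512.7  13.5] 122.3 88.6 -6.8 -7.2 [-0.5 -0.3  0.4 -1.4]
140 tub 1 [776.4 -35.8] 101.4 96.7 -2.5 -2.6 [-0.5  0.2 -0.4  0.6]
140 tub 2 [ 715.8 -264. ] 128.4 82.2 8.6 11.2 [0.5 1.8 6.  1.8]
mat [508.7  14. ] 202.9 182.7 0.2 0.6 [-0.2  1.7 -0.   0. ]
```

View pics/chk.png

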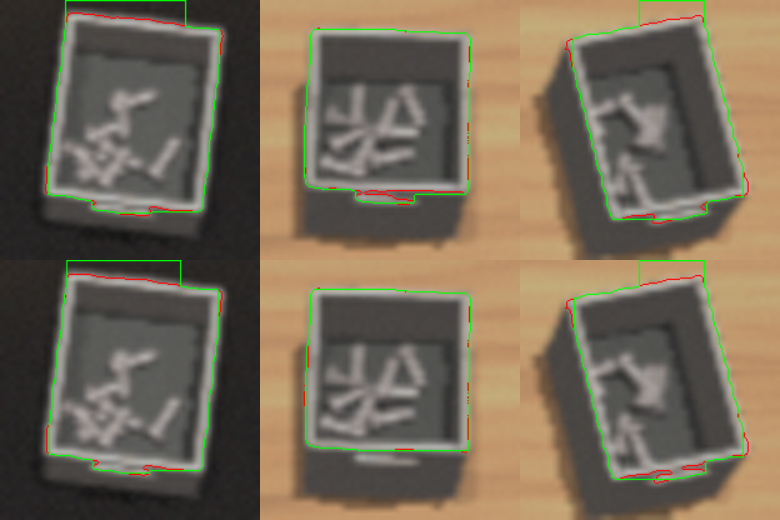

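```bash
python3 - <<'E'
from rig import env
from h import *
d=env.get_image("top")
im=d["frame"][:,:,::-1]
g=cv2.GaussianBlur(im,(0,0),0.6).min(2).astype(np.float32)
c0=np.array([511.,14.]);th0=-7.2
def prof(P): # world pts(mm) at z=.08 -> gray
    q=proj(d,np.c_[P/1000,np.full(len(P),.08)]).astype(np.float32)
    return cv2.remap(g,q[:,0].reshape(1,-1),q[:,1].reshape(1,-1),cv2.INTER_CUBIC)[0]
for it in range(4):
    a=np.radians(th0);u=np.array([np.cos(a),np.sin(a)]);n=np.array([-u[1],u[0]])
    out={}
    for name,al,pe,half,rng in [("+x",n,u,55,45),("-x",n,-u,55,45),("+y",u,n,45,55),("-y",u,-n,45,55)]:
        r=np.arange(half-14,half+14,.25); pk=[];ss=[]
        for s in np.linspace(-rng*.72,rng*.72,31):
            if name=="-x" and abs(s)<22: continue
            p=prof(c0+al*s+pe*r[:,None]); w=np.clip(p-(p.max()*.6),0,None); 
            # keep around max
            k=abs(r-r[p.argmax()])<5; pk.append((r[k]*w[k]).sum()/w[k].sum()); ss.append(s)
        pk=np.array(pk);ss=np.array(ss);ok=abs(pk-np.median(pk))<2
        f=np.polyfit(ss[ok],pk[ok],1); out[name]=(f[1],np.degrees(np.arctan(f[0])),ok.sum())
    print({k:np.round(v,2).tolist() for k,v in out.items()})
    c0=c0+u*(out["+x"][0]-out["-x"][0])/2+n*(out["+y"][0]-out["-y"][0])/2
    dth=np.mean([-out["+x"][1],out["-x"][1],out["+y"][1],-out["-y"][1]]); th0+=dth*.9
    print("rim centre",c0.round(2),"L",round(out["+x"][0]+out["-x"][0]+5,1),"W",round(out["+y"][0]+out["-y"][0]+5,1),"yaw",round(th0,2))
E
```

```text
{'+x': [49.33, 0.59, 31.0], '-x': [54.18, -0.74, 10.0], '+y': [42.14, -0.19, 31.0], '-y': [42.98, 0.49, 31.0]}
rim centre [508.54  13.88] L 108.5 W 90.1 yaw -7.65
{'+x': [51.75, 0.14, 31.0], '-x': [51.76, -0.31, 10.0], '+y': [42.6, 0.2, 31.0], '-y': [42.54, 0.11, 31.0]}
rim centre [508.54  13.92] L 108.5 W 90.1 yaw -7.73
{'+x': [51.76, 0.06, 31.0], '-x': [51.74, -0.21, 10.0], '+y': [42.57, 0.27, 31.0], '-y': [42.57, 0.03, 31.0]}
rim centre [508.54  13.92] L 108.5 W 90.1 yaw -7.74
{'+x': [51.75, 0.05, 31.0], '-x': [51.75, -0.21, 10.0], '+y': [42.57, 0.28, 31.0], '-y': [42.57, 0.03, 31.0]}
rim centre [508.54  13.92] L 108.5 W 90.1 yaw -7.74
```

Sizes measured in the top view:

| Part | Size (mm) | Centre (mm) | Yaw |
|---|---|---|---|
| Tub on the mat | about 109 x 90 | (508.5, 13.9) | -7.7° |
| Lid at (188,163) | 125 x 92 | (581.7, 243.5) | -35.9° |
| Lid at (171,220) | 112 x 106 | (410.5, 290.0) | -5.8° |
| Lid at (397,182) | 118 x 99 | (518.4, -386.4) | 5.9° |

The right lid should be the tub plus 9 mm each way, so I'll try the one at pixel (397,182) first.

```bash
python3 -m inch '[[[1,30,-35,2,0,0,10],[1,30,-35,2,0,0,10],[1,30,-35,2,0,0,10],[1,30,-35,2,0,0,10],[1,30,-35,2,0,0,10],[1,30,-35,2,0,0,10],[1,30,-35,2,0,0,10],[1,30,-35,2,0,0,10],[1,30,-35,2,0,0,10],[1,38.4,-91.9,-2,0,0,20],[1,38.4,-91.9,-6,0,0,20],[1,38.4,-91.9,-6,0,0,20],[1,38.4,-91.9,-6,0,0,20],[1,38.4,-91.9,-6,0,0,20],[1,38.4,-91.9,-8,0,0,20],[1,38.4,-91.9,-8,0,0,20],[1,38.4,-91.9,-8,0,0,20],[1,38.4,-91.9,-8,0,0,20],[1,38.4,-91.9,-8,0,0,20],[1,38.4,-91.9,-8,0,0,20]]]'; python3 - <<'E'
from rig import env
import cv2,numpy as np
s=env.observe();print({k:np.round(s[k],3).tolist() for k in ("time_s","position","tool_rot","q")})
fs=[env.get_image(n)["frame"][:,:,::-1] for n in ("wrist","top")]
cv2.imwrite("pics/w1.png",cv2.resize(np.hstack(fs),(800,300)))
E
```

```text
time_s: 2.8
position: [0.5186, -0.3858, 0.15]
tool_rot: [[-0.101, -0.001, -0.995], [0.995, 0.001, -0.101], [0.002, -1.0, 0.001]]
ft_force: [0.1, 1.1, -0.3]
grip_width: 0.0856
{'time_s': 2.8, 'position': [0.519, -0.386, 0.15], 'tool_rot': [[-0.101, -0.001, -0.995], [0.995, 0.001, -0.101], [0.002, -1.0, 0.001]], 'q': [-47.123, 35.044, 64.945, 0.009, 80.113, -142.939]}
```

View pics/w1.png

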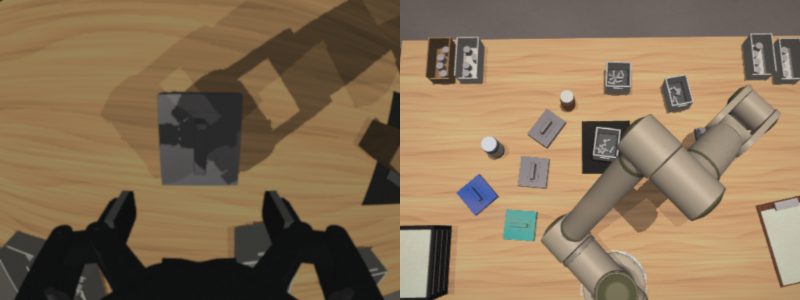

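The wrist view shows the lid and its upright handle centred between the open fingers, at about (200,138) in the half-size picture. I'll descend and grip.

```bash
python3 -m inch '[[[1,0,-0.05,-4,0,0,0],[1,0,-0.05,-7,0,0,0],[1,0,-0.05,-10,0,0,0],[1,0,-0.05,-11.5,0,0,0],[1,0,-0.05,-12.2,0,0,0],[1,0,-0.05,-12.2,0,0,0],[-1,0,-0.05,-12.2,0,0,0],[-1,0,-0.05,-12.2,0,0,0],[-1,0,-0.05,-12.2,0,0,0],[-1,0,-0.05,-12.2,0,0,0],[-1,0,-0.05,-12.2,0,0,0],[-1,0,-0.05,-12.2,0,0,0],[-1,0,-0.05,-12.2,0,0,0],[-1,0,-0.05,-12.2,0,0,0]]]' 100
```

```text
time_s: 4.65
position: [0.5185, -0.3863, 0.0298]
tool_rot: [[-0.102, 0.0, -0.995], [0.995, -0.001, -0.102], [-0.001, -1.0, -0.0]]
ft_force: [-1.8, 0.2, 5.5]
grip_width: 0.0119
```

```bash
python3 -m inch '[[[-1,0,0,3,0,0,0],[-1,0,0,6,0,0,0],[-1,0,0,9,0,0,0],[-1,0,0,12,0,0,0],[-1,0,0,14,0,0,0],[-1,0,0,14,0,0,0],[-1,0,0,14,0,0,0]]]'; python3 - <<'E'
from rig import env
import cv2,numpy as np
fs=[env.get_image(n)["frame"][:,:,::-1] for n in ("wrist","side")]
cv2.imwrite("pics/w2.png",cv2.resize(np.hstack(fs),(800,300)))
E
```

```text
time_s: 5.52
position: [0.518, -0.3858, 0.1678]
tool_rot: [[-0.102, -0.002, -0.995], [0.995, 0.002, -0.102], [0.002, -1.0, 0.001]]
ft_force: [-0.1, -1.0, -1.6]
grip_width: 0.0118
```

View pics/w2.png

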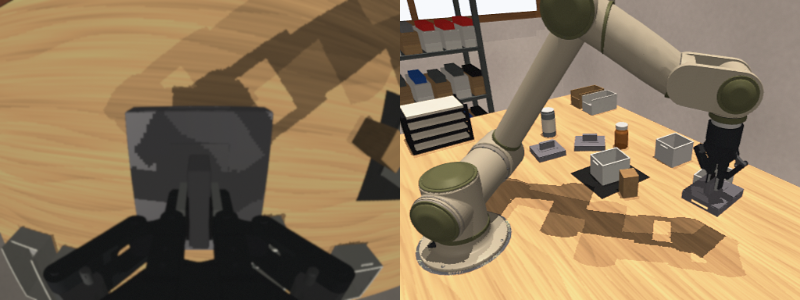

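```bash
python3 -m inch '[[[-1,0,4,0,0,0,-1],[-1,0,8,0,0,0,-2],[-1,0,13,0,0,0,-4],[-1,0,18,0,0,0,-6],[-1,0,23,0,0,0,-8],[-1,-0.5,28,0,0,0,-10],[-1,-1,33,0,0,0,-12],[-1,-1,37,0,0,0,-13.6],[-1,-1,39.5,0,0,0,-13.6],[-1,-1,40,-1,0,0,-13.6],[-1,-1,40,-1.5,0,0,-13.6],[-1,-1,40,-1.5,0,0,-13.6],[-1,-1,40,-1.5,0,0,-13.6]]]'; python3 - <<'E'
from rig import env
import cv2,numpy as np
from h import *
np.set_printoptions(precision=4,suppress=True)
fs=[env.get_image(n) for n in ("wrist","side","top")]
cv2.imwrite("pics/w3.png",cv2.resize(np.hstack([f["frame"][:,:,::-1] for f in fs[:2]]),(800,300)))
im=fs[1]["frame"][:,:,::-1]; cv2.imwrite("pics/s3.png",cv2.resize(im[90:290,200:340],None,fx=3,fy=3,interpolation=cv2.INTER_CUBIC))
d=fs[2]; print("carton top px->world", plane(d,[[304,190]],.08), plane(d,[[296,188]],.08))
E
```

```text
time_s: 7.25
position: [0.5085, 0.0131, 0.1543]
tool_rot: [[0.136, 0.0, -0.991], [0.991, -0.0, 0.136], [-0.0, -1.0, -0.0]]
ft_force: [-0.2, 0.7, -1.4]
grip_width: 0.0121
carton top px->world [[ 0.4828 -0.099   0.08  ]] [[ 0.489  -0.0763  0.08  ]]
```

View pics/w3.png

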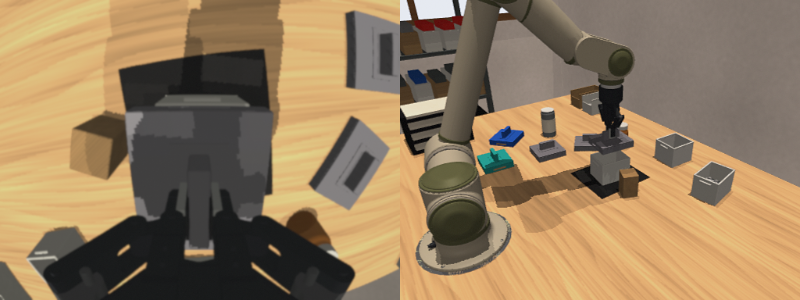

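View pics/s3.png

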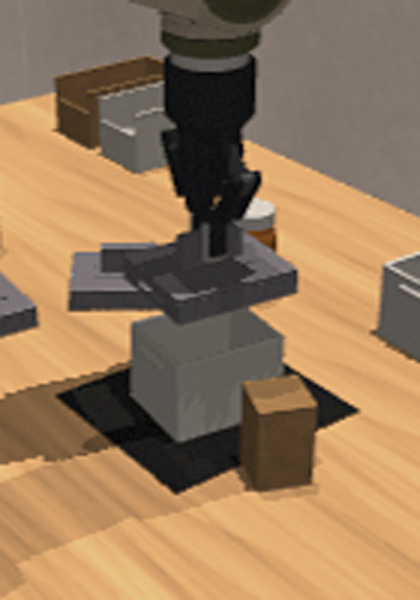

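```bash
python3 -m inch '[[[-1,0,0.08,-2,0,0,0],[-1,0,0.08,-3.4,0,0,0],[-1,0,0.08,-3.8,0,0,0],[-1,0,0.08,-3.8,0,0,0],[-1,0,0.08,-3.8,0,0,0]]]'; python3 -m inch '[[[-1,0,0,-0.2,0,0,0],[-1,0,0,-0.4,0,0,0],[-1,0,0,-0.6,0,0,0],[-1,0,0,-0.8,0,0,0],[-1,0,0,-0.8,0,0,0],[-1,0,0,-0.8,0,0,0]]]'
```

```text
time_s: 8.02
position: [0.5087, 0.0146, 0.1168]
tool_rot: [[0.135, 0.001, -0.991], [0.991, -0.0, 0.135], [-0.0, -1.0, -0.001]]
ft_force: [0.7, -0.4, -1.2]
grip_width: 0.0118
time_s: 8.78
position: [0.5084, 0.0146, 0.1084]
tool_rot: [[0.135, 0.0, -0.991], [0.991, -0.0, 0.135], [-0.0, -1.0, -0.0]]
ft_force: [0.1, 0.5, -1.1]
grip_width: 0.0123
```

```bash
python3 -m inch '[[[-1,0,-0.05,-0.1,0,0,0],[-1,0,-0.05,-0.2,0,0,0],[-1,0,-0.05,-0.3,0,0,0],[-1,0,-0.05,-0.4,0,0,0],[-1,0,-0.05,-0.4,0,0,0],[-1,0,-0.05,-0.4,0,0,0]]]'
```

```text
time_s: 9.52
position: [0.5084, 0.0144, 0.1042]
tool_rot: [[0.135, 0.0, -0.991], [0.991, 0.001, 0.135], [0.001, -1.0, 0.0]]
ft_force: [0.3, 4.3, -0.8]
grip_width: 0.0124
```

The lid has slid well past the rim height with no upward force, so it fits. The sideways force means it is touching a wall in y, so I'll ease back a little and press past the catches.

```bash
python3 -m inch '[[[-1,0,0.05,0,0,0,0],[-1,0,0.05,-0.1,0,0,0],[-1,0,0.05,-0.2,0,0,0],[-1,0,0.05,-0.3,0,0,0],[-1,0,0.05,-0.3,0,0,0]]]'; python3 -m inch '[[[-1,0,0,-0.1,0,0,0],[-1,0,0,-0.2,0,0,0],[-1,0,0,-0.3,0,0,0],[-1,0,0,-0.4,0,0,0],[-1,0,0,-0.5,0,0,0],[-1,0,0,-0.6,0,0,0],[-1,0,0,-0.6,0,0,0]]]'
```

```text
time_s: 10.15
position: [0.5083, 0.0146, 0.1012]
tool_rot: [[0.135, -0.0, -0.991], [0.991, -0.0, 0.135], [-0.0, -1.0, 0.0]]
ft_force: [0.7, 1.8, -1.2]
grip_width: 0.012
time_s: 11.02
position: [0.5097, 0.0144, 0.0973]
tool_rot: [[0.135, 0.004, -0.991], [0.991, -0.001, 0.135], [-0.0, -1.0, -0.004]]
ft_force: [0.2, 2.0, 17.2]
grip_width: 0.012
```

```bash
python3 -m inch '[[[-1,0,0,-0.1,0,0,0],[-1,0,0,-0.2,0,0,0],[-1,0,0,-0.3,0,0,0],[-1,0,0,-0.3,0,0,0]]]';  python3 -m inch '[[[-1,0,0,-0.1,0,0,0],[-1,0,0,-0.2,0,0,0],[-1,0,0,-0.3,0,0,0],[-1,0,0,-0.3,0,0,0]]]'
```

```text
time_s: 11.52
position: [0.5092, 0.0145, 0.0934]
tool_rot: [[0.135, 0.003, -0.991], [0.991, -0.001, 0.135], [-0.0, -1.0, -0.003]]
ft_force: [0.2, 1.9, 10.1]
grip_width: 0.012
time_s: 12.02
position: [0.5082, 0.0146, 0.0897]
tool_rot: [[0.135, -0.0, -0.991], [0.991, -0.0, 0.135], [-0.0, -1.0, 0.0]]
ft_force: [-2.0, 2.5, 4.7]
grip_width: 0.0119
```

```bash
python3 -m inch '[[[-1,0,0,-0.1,0,0,0],[-1,0,0,-0.2,0,0,0],[-1,0,0,-0.3,0,0,0],[-1,0,0,-0.4,0,0,0],[-1,0,0,-0.4,0,0,0]]]'
```

```text
time_s: 12.65
position: [0.5083, 0.0146, 0.0896]
tool_rot: [[0.134, 0.003, -0.991], [0.991, -0.001, 0.134], [-0.001, -1.0, -0.003]]
ft_force: [-15.9, 3.3, 46.5]
grip_width: 0.0123
```

It stops hard at TCP z 0.0896, and I expected home at 0.0898. I'll unload, release and rise.

```bash
python3 -m inch '[[[-1,0,0,0.4,0,0,0],[-1,0,0,0.4,0,0,0],[1,0,0,0.4,0,0,0],[1,0,0,0.4,0,0,0],[1,0,0,0.4,0,0,0],[1,0,0,0.4,0,0,0],[1,0,0,0.4,0,0,0],[1,0,0,3,0,0,0],[1,0,0,7,0,0,0],[1,0,0,12,0,0,0],[1,-14,0,16,0,0,0],[1,-14,0,16,0,0,0],[1,-14,0,16,0,0,0],[1,-14,0,16,0,0,0],[1,-14,0,16,0,0,0],[1,-14,0,16,0,0,0]]]'; python3 - <<'E'
from rig import env
from meas import *
fs=[env.get_image(n) for n in ("wrist","side","top")]
cv2.imwrite("pics/w4.png",cv2.resize(np.hstack([f["frame"][:,:,::-1] for f in (fs[0],fs[2])]),(800,300)))
im=fs[1]["frame"][:,:,::-1]; cv2.imwrite("pics/s4.png",cv2.resize(im[120:320,200:440],None,fx=3,fy=3,interpolation=cv2.INTER_CUBIC))
E
```

```text
time_s: 14.65
position: [0.369, 0.0145, 0.2449]
tool_rot: [[0.135, -0.001, -0.991], [0.991, 0.0, 0.135], [0.0, -1.0, 0.001]]
ft_force: [0.8, 0.3, -0.2]
grip_width: 0.0854
```

View pics/w4.png

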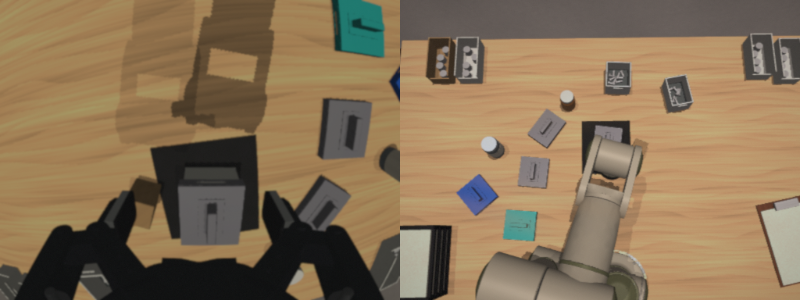

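View pics/s4.png

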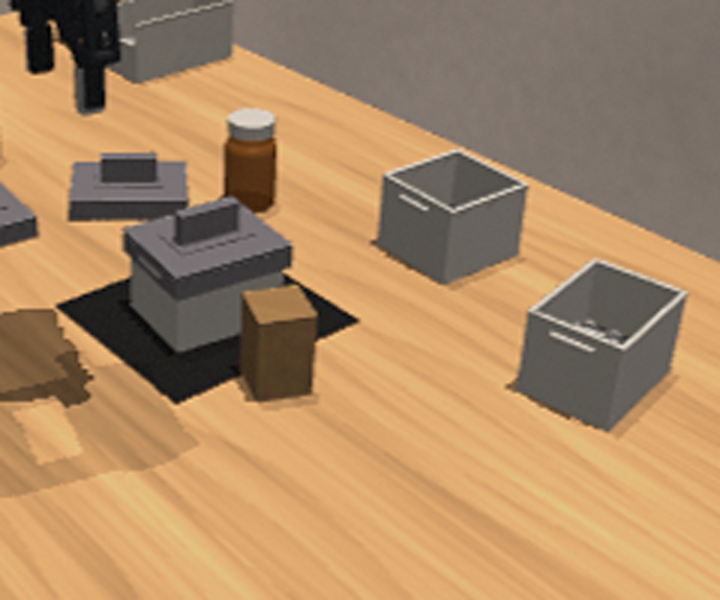

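The side view shows the lid seated on the mat tub at crop (208,240), with the carton and jar untouched. I'll check height and level by comparing the expected home corners with the picture.

```bash
python3 - <<'E'
from rig import env
from h import *
d=env.get_image("side"); im=d["frame"][:,:,::-1]
a=np.radians(-7.75);u=np.array([np.cos(a),np.sin(a)]);n=np.array([-u[1],u[0]]);c=np.array([.5085,.0145])
S=6;x0,y0=230,170
big=cv2.resize(im[y0:y0+100,x0:x0+85],None,fx=S,fy=S,interpolation=cv2.INTER_CUBIC)
for L,W,z,col in [(.1185,.099,.084,(0,0,255)),(.1185,.099,.060,(0,255,0)),(.060,.014,.114,(255,255,0))]:
    P=[np.r_[c+u*L/2*i+n*W/2*j,z] for i,j in [(1,1),(1,-1),(-1,-1),(-1,1)]]
    for q in proj(d,P):
        cv2.circle(big,tuple(int(v) for v in ((q-[x0,y0]+.5)*S)),4,col,1)
cv2.imwrite("pics/fit.png",big)
E
```

```text
(no output)
```

View pics/fit.png

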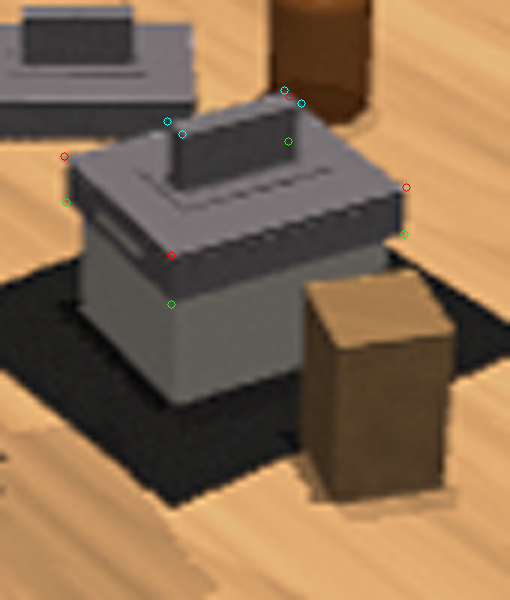

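```bash
python3 -c "
from rig import env
print(env.observe()['time_s'], env.close_job())"
```

```text
the job is handed in; nothing more can be done
14.85 None
```

The tub on the mat is closed, and I handed the job in at about 15 s of the 72 s allowed. No verdict came back.

- **Choosing the lid:** I measured the lids and tubs in the top view, and only the lid at top-camera pixel (397,182), 118 x 99 mm, matched the mat tub, about 109 x 90 mm. It went on at the first try, so I never lifted the other two lids.
- **Pressing home:** The lid slid freely past the rim and met the catches at about 17 N. It then stopped hard at 46 N, 59.8 mm above its height on the counter, where home should be 60 mm.
- **Last checks:** After release, the lid's visible corners in the side view matched the expected home position to within about a pixel, roughly 1–2 mm, with none standing high; one far corner was hidden. The other two lids, the carton, can and jar looked unmoved, and the arm was clear of everything.
- **Disagreements:** The gripper read about 12 mm on the 14 mm handle. The tool centre was at y = 14.6 mm, against 13.9 mm from the camera, which is inside the play and the 5 mm tolerance. My first size measurement of the tub rims failed, and I redid the mat tub's with a different method.

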